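# Tip the milling balls into the wash basket

## Robot

A 6-joint arm with a two-finger parallel gripper is mounted at the origin on the work surface. World frame = base frame: x ahead of the robot, y to its left, z up, the work surface at z = 0. Lengths are in mm, angles in degrees, forces in N, time in s.
With the tool pointing down it reaches from about 300 to 850 mm from the base axis. Payload 4.2 kg.
Tool frame: the origin (TCP) lies at the very end of the fingers, on their centre line; the grasp point (between the pads) lies 19 mm behind it (env.grip_depth is the distance from the TCP to the grasp point, in mm); z points along the fingers, y is the line along which they close (so a half turn about z gives the same grasp; the last joint's range is limited). The gripper opens to 91 mm and grips with 3 to 60 N. Pads are 32 mm wide; open, the fingers measure 118 mm over their backs; the gripper's body (76 mm by 178 mm) begins 60 mm behind the grasp point.
Start: joints at [-70.015, 18.312, 89.639, -0, 72.044, -1.146], TCP at [207.29, -536.353, 213.976] pointing down, gripper open.
Joint ranges: [-177.97, 177.97], [-48.28, 115.42], [12.27, 149.76], [-77.06, 257.06], [2.81, 150.46], [-146.56, 146.56]. Speed limits (degrees/s): [147.25, 147.25, 180, 180, 180, 180].

## Interface

Orientations are given as [roll, pitch, yaw] about the fixed x, y, z axes, in that order (R = Rz(yaw) Ry(pitch) Rx(roll)).
In Python, from workcell import env, cams gives the robot as it stands.
- The arm moves only by the tool apply_moves, never from a script. Its argument "deltas" is a list of rows, each a list of 5 numbers: the shift along the tool's x, y, z in m, then the turn about the tool's z in rad, then the opening, from -1 (shut) to 1 (fully open), so that 0 is half open. In form: [[tx, ty, tz, roll, gripper], ...]. A call has 1 to 5 rows; each row is the pose to reach, as a shift and turn from the pose commanded when the call began, along the tool's axes at that moment; what a row does not reach only later rows make up. A row lasts 1/10 s, in which the tool goes at most 50 mm and 8.59 degrees, less where a joint would pass 70% of its speed; a pose out of reach is approached as far as the arm can. A call with a gripper value outside its range is refused whole. The fingers move at their own pace and stop on an object; "grip_force" is the grip in N (left out, the last holds). Time passes only in rows, so rows that repeat a pose let the fingers close. It gives the time, the measured TCP pose, the force, the opening and the grip force at its end, in the units of the state.
- env.state(): the state, without advancing time (a new reading comes with each control period).
- cams.grab_frame(name): name is "scene" or "side" or "wrist"; returns the picture (384x512x3 uint8, blue, green, red); there is no depth.
- cams.get_calibration(name): a dict with "mtx" (3x3 intrinsics, pixels), "k1" (the pictures are not rectified: a ray, as slopes to the right and down, at radius r is drawn at 1 + k1 r^2 times it, then the intrinsics apply), "eye" and "attitude" of the camera in the world; the wrist camera has in their place "tool_from_camera" (4x4, takes a point from camera to tool coordinates, whose origin is the TCP and whose axes are the flange's). Camera axes: x right, y down, z forward; pixel columns grow to the right and rows downward; lengths in mm; the calibration is good to about 2 mm. A picture is of the moment at which its call begins: read the wrist's pose just before it. get_calibration takes no time and is no camera call.
- env.job_done(): hands the job in; it is judged then, once.
The state is a dict: "time_s": time; "qpos": joint angles; "qvel": joint speeds; "effort": joint torques, N m; "ee_pos": TCP position; "ee_rot": TCP orientation; "force": force on the tool from outside, world axes, zero at the start; "torque": the same for the moment, N m; "gripper_width": finger opening in mm; "gripper_force": force on a finger pad.
Only numpy, scipy, OpenCV 4.12 (cv2) and the standard library are available. Lean on these libraries where they do the work, as an engineer would, in place of code of your own. Each camera call takes 0.05 s, during which the arm holds its last target. There are 200 camera calls.

## Task

Some of the three alike steel flap-lid cans on the rubber mat hold metal milling balls; an empty one has only its light plastic drying capsule in it. Pick the cans up to feel by weight which hold balls, and tip all the metal balls, and nothing else, into the ultrasonic cleaner's wash basket. Finish with all three cans standing upright on the mat again, and leave everything else on the bench where it is.

Things in the scene. Friction and masses are not known exactly. Their poses are not given: they have to be found in the camera images.
- can_a_mid (a point): opaque tapered steel can with flap cover, one of three alike. Point on its centre line, 39 mm up (half-way); z = up the can. 78 mm tall, 83 mm with the cover; 48 mm across at the foot, 55.5 half-way up, 59 at 56 mm up, 63 at the rim. Pouring lip on its -x side. Weighs 0.10-0.15 kg without balls, 0.27-0.32 with. To tip it, grip it firmly (about 60 N): held lightly (25 N) it swivels between the fingers.
- can_b_mid (a point): opaque tapered steel can with flap cover, one of three alike. Point on its centre line, 39 mm up (half-way); z = up the can. 78 mm tall, 83 mm with the cover; 48 mm across at the foot, 55.5 half-way up, 59 at 56 mm up, 63 at the rim. Pouring lip on its -x side. Weighs 0.10-0.15 kg without balls, 0.27-0.32 with. To tip it, grip it firmly (about 60 N): held lightly (25 N) it swivels between the fingers.
- can_c_mid (a point): opaque tapered steel can with flap cover, one of three alike. Point on its centre line, 39 mm up (half-way); z = up the can. 78 mm tall, 83 mm with the cover; 48 mm across at the foot, 55.5 half-way up, 59 at 56 mm up, 63 at the rim. Pouring lip on its -x side. Weighs 0.10-0.15 kg without balls, 0.27-0.32 with. To tip it, grip it firmly (about 60 N): held lightly (25 N) it swivels between the fingers.
- can_a_flap (a joint): flap of can_a: the front (-x) half of its cover, loosely hinged across the middle of the rim; the rear half is fixed. 0 shut, opens up to 1.4 rad. Falls shut when the can is upright; what rolls out pushes it open. Wall leans out 5.5 degrees: tipped 100 degrees, lip down, all rolls out: three metal balls (20 mm, 60 g each), or just one white plastic drying capsule (22 mm ball, 14 g).
- can_b_flap (a joint): flap of can_b: the front (-x) half of its cover, loosely hinged across the middle of the rim; the rear half is fixed. 0 shut, opens up to 1.4 rad. Falls shut when the can is upright; what rolls out pushes it open. Wall leans out 5.5 degrees: tipped 100 degrees, lip down, all rolls out: three metal balls (20 mm, 60 g each), or just one white plastic drying capsule (22 mm ball, 14 g).
- can_c_flap (a joint): flap of can_c: the front (-x) half of its cover, loosely hinged across the middle of the rim; the rear half is fixed. 0 shut, opens up to 1.4 rad. Falls shut when the can is upright; what rolls out pushes it open. Wall leans out 5.5 degrees: tipped 100 degrees, lip down, all rolls out: three metal balls (20 mm, 60 g each), or just one white plastic drying capsule (22 mm ball, 14 g).
- mat: the black rubber bench mat on which the cans stand, 280 mm along its x, 360 mm along its y, 4 mm thick, fixed. Origin at the centre of its underside, on the bench (z = 0); z up.
- basket: the open steel basket of the ultrasonic cleaner, standing on the bench and fixed there: 140 mm along its x, 220 mm along its y, walls 60 mm high and 3 mm thick, floor 3 mm thick; a bent wire handle on each short end (at +y and -y) rises to 79 mm. Origin at the centre of its underside, on the bench; z up.
- pen: a red marker pen lying on the bench, 135 mm long, 15 mm thick; origin at the middle of its underside. A bystander.
- vial: a small white screw-cap vial, 28 mm across, 62 mm tall, standing on the mat among the cans; origin at the middle of its underside. A bystander.
- beaker: a small clear glass beaker, 47 mm across, 60 mm tall, standing on the bench; origin at the middle of its underside. A bystander.
- tube: a clear 115 mm sample tube with a purple cap, 33 mm thick, lying on the bench; origin at the middle of its underside. A bystander.
Not all that is in view belongs to the job. Leave any purple look-alike of the part that bears can_c_mid alone.

How it is judged (in metres and radians):
On the way, in this order (a step that is already met when the one before it is completed fails the run):
1. a can is lifted clear of the mat, upright (((z of can_a_mid in the frame of mat above 0.065 m and angle between can_a_mid's own z axis and vertical below 0.3 rad) or (z of can_b_mid in the frame of mat above 0.065 m and angle between can_b_mid's own z axis and vertical below 0.3 rad) or (z of can_c_mid in the frame of mat above 0.065 m and angle between can_c_mid's own z axis and vertical below 0.3 rad))), for 0.2 s.
2. the balls of one can lie in the basket (contact force between basket and anything else above 1.5 N and contact force between basket and the arm below 0.05 N and contact force between basket and the fingers below 0.05 N and contact force between basket and can_a below 0.05 N and contact force between basket and can_b below 0.05 N and contact force between basket and can_c below 0.05 N), for 0.2 s.
At the end, for the whole second after the job is handed in: All the metal balls and nothing else rest in the basket (it bears their weight, no more and no less), and all three cans stand at rest on the mat, upright within 7 degrees, with their centre lines over it (contact force between basket and anything else between 3.4 and 3.6 N and contact force between basket and the arm below 0.05 N and contact force between basket and the fingers below 0.05 N and contact force between basket and can_a below 0.05 N and contact force between basket and can_b below 0.05 N and contact force between basket and can_c below 0.05 N and angle between each of can_a_mid, can_b_mid, can_c_mid's own z axis and vertical below 0.12 rad and z of can_a_mid in the frame of mat between 0.036 and 0.053 m and x of can_a_mid in the frame of mat between -0.135 and 0.135 m and y of can_a_mid in the frame of mat between -0.175 and 0.175 m and linear speed of each of can_a, can_b, can_c below 0.02 m/s and z of can_b_mid in the frame of mat between 0.036 and 0.053 m and x of can_b_mid in the frame of mat between -0.135 and 0.135 m and y of can_b_mid in the frame of mat between -0.175 and 0.175 m and z of can_c_mid in the frame of mat between 0.036 and 0.053 m and x of can_c_mid in the frame of mat between -0.135 and 0.135 m and y of can_c_mid in the frame of mat between -0.175 and 0.175 m); the robot touches nothing.
It fails at once if the pen, vial, beaker, or tube is moved by more than 30 mm (distance of any of pen, vial, beaker, tube from where it was at the start of the episode above 0.03 m).
It also fails if it takes over 72 s, if anything falls off the work surface, if the arm or the gripper's body presses on something with over 40 N, if the wrist force passes 120 N, or if a joint passes its speed limit or range.

## Working session

There is one attempt and no reset: what is moved stays moved. The work goes in short steps, Python scripts to look and compute and a tool call to move; the robot and the scene stay as the last step left them, time stands still between calls to the robot, and variables do not carry over. Pictures are saved under pics/ and viewed, at most 10 in all, crops included, and the job is handed in when it is done.

Besides the shell and the picture viewer there is one more tool, called after "Request:" as name(argument=value, ...), one argument or row to a line, values as JSON. apply_moves: Moves the arm, as the interface text tells. Its arguments: {"type":"object","properties":{"deltas":{"type":"array"},"grip_force":{"type":"number"}},"required":["deltas"]}

```bash
mkdir -p pics; ls
python3 - <<'E'
from workcell import env,cams
import cv2
s=env.state(); print(s, env.grip_depth)
for n in ("scene","side","wrist"):
    f=cams.grab_frame(n); cv2.imwrite(f"pics/{n}0.png",f)
    print(n,cams.get_calibration(n))
E
```

```text
pics
{'time_s': 0.0, 'qpos': array([-7.00158239e+01,  1.83516031e+01,  8.97065365e+01, -2.82481218e-04,
        7.20430838e+01, -1.14497838e+00]), 'qvel': array([-0.02260309,  0.02633949,  0.16067689,  0.12575964, -0.00920989,
       -0.04913902]), 'effort': array([ 7.39522766e-04, -4.12462771e+01, -2.31974727e+01,  7.27389241e-02,
        4.58810362e-02, -1.67988305e-04]), 'ee_pos': array([ 207.10713026, -535.86682603,  213.11977392]), 'ee_rot': array([-1.79898791e+02, -1.75416241e-03,  2.11292403e+01]), 'force': array([0.1388703 , 0.15615267, 0.4093866 ]), 'torque': array([ 0.00844377, -0.03089652, -0.05114702]), 'gripper_force': 0.0, 'gripper_width': 91.29215810550222} 18.8
scene {'mtx': array([[496.7251182 ,   0.        , 247.36740489],
       [  0.        , 496.7251182 , 194.23697646],
       [  0.        ,   0.        ,   1.        ]]), 'k1': -0.10149976405601269, 'eye': array([1125.33994297,  809.87088531,  738.00087456]), 'attitude': array([-1.25019990e+02,  1.07487256e-01,  1.39847867e+02])}
side {'mtx': array([[355.76345694,   0.        , 252.24621587],
       [  0.        , 355.76345694, 187.90592343],
       [  0.        ,   0.        ,   1.        ]]), 'k1': -0.06921293102107652, 'eye': array([ 285.55046413, -407.89674102,  599.29675123]), 'attitude': array([-131.67013917,   -0.19052351,  -26.47607078])}
wrist {'mtx': array([[277.58042636,   0.        , 254.56019538],
       [  0.        , 277.58042636, 190.62159929],
       [  0.        ,   0.        ,   1.        ]]), 'k1': 0.015828584403669462, 'tool_from_camera': array([[ 3.61707787e-04, -9.61402520e-01, -2.75145533e-01,
         7.74622121e+01],
       [ 9.99999850e-01,  4.60601224e-04, -2.94809236e-04,
         1.31156655e+00],
       [ 4.10162711e-04, -2.75145385e-01,  9.61402542e-01,
        -1.70028787e+02],
       [ 0.00000000e+00,  0.00000000e+00,  0.00000000e+00,
         1.00000000e+00]])}
```

View pics/scene0.png

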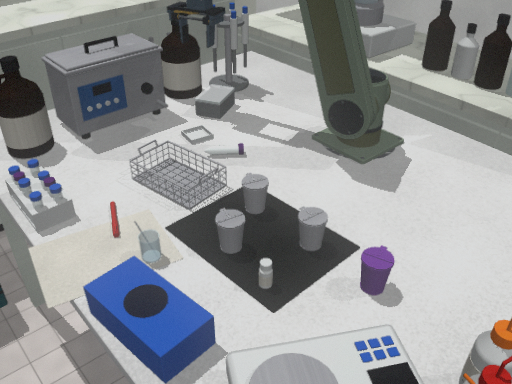

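View pics/side0.png

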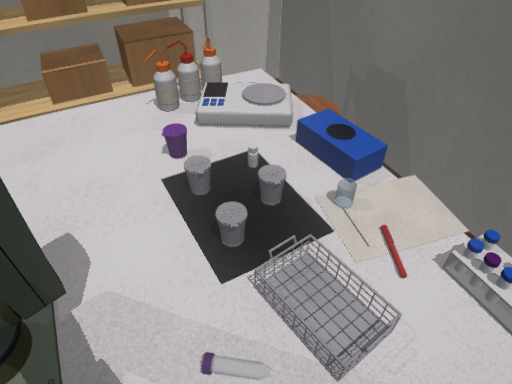

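Scene picture: three steel cans at about (255,193), (231,230) and (312,229), the vial at (265,273), the mat in black, and the basket at (178,175). The purple can at (377,270) is the look-alike. It stands off the mat and isn't steel, so I'll leave it alone. I'll confirm the cans in an enlarged crop.

```bash
python3 - <<'E'
import cv2,numpy as np
a=cv2.imread("pics/side0.png")[130:370,150:410]; b=cv2.imread("pics/scene0.png")[130:310,120:350]
a=cv2.resize(a,None,fx=2.3,fy=2.3,interpolation=cv2.INTER_CUBIC)
a=cv2.imread("pics/side0.png")[140:260,155:325]
a=cv2.resize(a,(765,540),interpolation=cv2.INTER_CUBIC)
cv2.imwrite("pics/c1.png",a)
E
cat > h.py <<'E'
import numpy as np,cv2
from scipy.spatial.transform import Rotation as Ro
from workcell import env,cams
def cam(n,s=None):
    c=cams.get_calibration(n)
    if n=="wrist":
        T=c["tool_from_camera"]; R=Ro.from_euler("xyz",s["ee_rot"],degrees=True).as_matrix()
        return c["mtx"],c["k1"],R@T[:3,:3],s["ee_pos"]+R@T[:3,3]
    return c["mtx"],c["k1"],Ro.from_euler("xyz",c["attitude"],degrees=True).as_matrix(),c["eye"]
def onz(n,px,z,s=None):
    K,k,R,e=cam(n,s)
    u=cv2.undistortPoints(np.float64(px).reshape(-1,1,2),K,np.array([k,0,0,0,0.])).reshape(-1,2)
    d=np.c_[u,np.ones(len(u))]@R.T
    return e+d*((z-e[2])/d[:,2])[:,None]
def proj(n,P,s=None):
    K,k,R,e=cam(n,s)
    p=(np.float64(P).reshape(-1,3)-e)@R; 
    return cv2.projectPoints(p,np.zeros(3),np.zeros(3),K,np.array([k,0,0,0,0.]))[0].reshape(-1,2)
E
python3 - <<'E'
from h import *
for n,pts in (("scene",[(255,193),(231,230),(312,229)]),("side",[(232,225),(272,185),(199,176)])):
    print(n,onz(n,pts,43).round())
print(onz("side",[(163,183),(253,152),(326,222),(217,270)],4).round(),"mat?")
print(onz("side",[(308,238),(398,314),(341,366),(252,278)],60).round(),"basket rim?")
print(onz("side",[(253,156)],35).round(),"vial",onz("side",[(176,141)],43).round(),"purple")
E
```

```text
scene [[469.  59.  43.]
 [603. 133.  43.]
 [464. 247.  43.]]
side [[475.  64.  43.]
 [613. 139.  43.]
 [469. 248.  43.]]
[[389. 308.   4.]
 [656. 326.   4.]
 [684.  11.   4.]
 [412.  -0.   4.]] mat?
[[ 590.  -48.   60.]
 [ 634. -255.   60.]
 [ 498. -280.   60.]
 [ 449.  -82.   60.]] basket rim?
[[628. 272.  35.]] vial [[464. 419.  43.]] purple
```

View pics/c1.png

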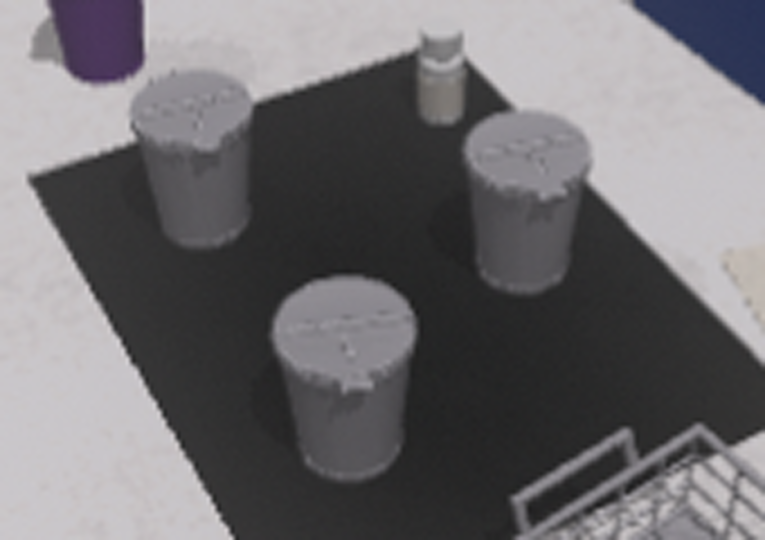

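Run:
```python
from h import *
C=onz("side",[(231.7,212.9),(272.3,174.4),(197.7,164.4)],84); L=onz("side",[(233.9,225.6),(277.2,182.7),(201,172.9)],82)
print(C.round(),np.hypot(*(L-C)[:,:2].T).round(),np.degrees(np.arctan2((L-C)[:,1],(L-C)[:,0])).round())
# scene rim/foot check: project cylinder mids
print(onz("side",[(207,360),(270,372),(385,228),(403,273),(346,195)],[8,8,8,8,30]).round() if 0 else [onz("side",[p],8).round().tolist() for p in [(207,360),(270,372),(385,228),(403,273),(346,200)]])
print("wrist yaw",env.state()["ee_rot"])
f=cv2.imread("pics/scene0.png")[130:220,120:240]; 
P=proj("scene",[[590,-48,60],[634,-255,60],[498,-280,60],[449,-82,60]]);print("basket in scene",P.round())
f=cv2.resize(f,(800,600),interpolation=cv2.INTER_CUBIC); g=cv2.imread("pics/side0.png")[230:375,240:410]; g=cv2.resize(g,(680,580),interpolation=cv2.INTER_CUBIC)
cv2.imwrite("pics/b.png",g)
```

```text
[[474.  60.  84.]
 [607. 131.  84.]
 [467. 241.  84.]] [33. 28. 31.] [-107.  -96.  -96.]
[[[328.0, -161.0, 8.0]], [[411.0, -223.0, 8.0]], [[790.0, -67.0, 8.0]], [[740.0, -177.0, 8.0]], [[768.0, 46.0, 8.0]]]
wrist yaw [-1.79923401e+02 -1.60202092e-04  2.11340758e+01]
basket in scene [[189. 186.]
 [131. 159.]
 [169. 140.]
 [226. 161.]]
```

View pics/b.png

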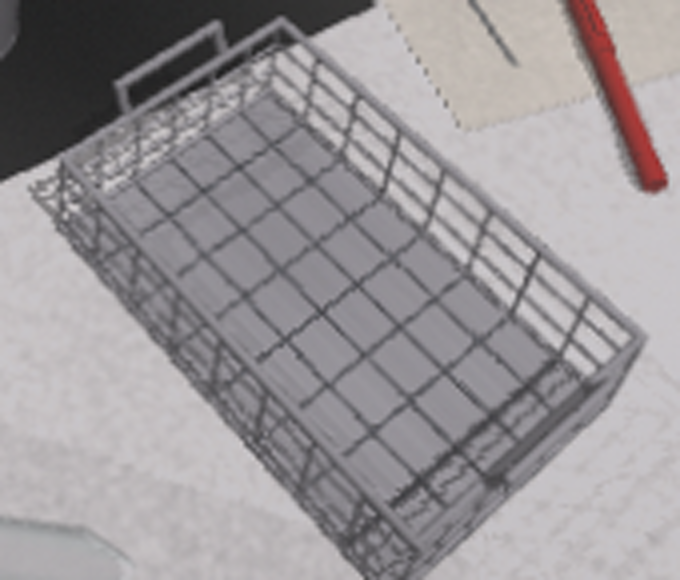

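```bash
cat >> h.py <<'E'
import json,sys,os
def plan(start,wps):
    """start/wps: x,y,z,yaw(deg) (wps also n rows, gripper). Prints rounded tool-axis rows in calls of <=5; returns the commanded end."""
    p=np.array(start,float); out=[]
    for x,y,z,w,n,g in wps:
        t=np.array([x,y,z,w],float); 
        while n>0:
            m=min(5,n); a=np.radians(p[3]); B=np.array([[np.cos(a),np.sin(a),0],[np.sin(a),-np.cos(a),0],[0,0,-1]])
            D=(t-p)/n; rows=[]
            for k in range(1,m+1):
                d=B@D[:3]*k/1000; rows.append([*(round(float(v),3) for v in d),round(float(-np.radians(D[3])*k),2),g])
            p=p+np.r_[B.T@np.array(rows[-1][:3])*1000,-np.degrees(rows[-1][3])]
            n-=m; out.append(rows)
    for r in out: print(json.dumps(r))
    json.dump(p.tolist(),open("cmd.json","w")); print("cmd end",p.round(1)); return p
def cmd(): return json.load(open("cmd.json"))
E
python3 - <<'E'
from h import *
R=onz("side",[(310.8,234.5),(400.8,314.5),(343.8,370),(255.8,270)],60); print(R.round(), R.mean(0).round())
plan([207.3,-536.4,214,21.1],[(472,60,150,84,15,1)])
E
```

```text
[[ 600.  -43.   60.]
 [ 637. -258.   60.]
 [ 498. -287.   60.]
 [ 463.  -70.   60.]] [ 550. -164.   60.]
[[0.031, -0.031, 0.004, -0.07, 1], [0.062, -0.061, 0.009, -0.15, 1], [0.092, -0.092, 0.013, -0.22, 1], [0.123, -0.123, 0.017, -0.29, 1], [0.154, -0.154, 0.021, -0.37, 1]]
[[0.04, -0.018, 0.004, -0.07, 1], [0.08, -0.035, 0.009, -0.15, 1], [0.119, -0.053, 0.013, -0.22, 1], [0.159, -0.07, 0.017, -0.29, 1], [0.199, -0.088, 0.021, -0.36, 1]]
[[0.043, -0.002, 0.004, -0.07, 1], [0.087, -0.005, 0.009, -0.15, 1], [0.13, -0.007, 0.013, -0.22, 1], [0.173, -0.009, 0.018, -0.29, 1], [0.217, -0.011, 0.022, -0.37, 1]]
cmd end [472.5  60.  150.   84.1]
```

Request:
apply_moves(
  deltas=[
    [0.031,-0.031,0.004,-0.07,1],
    [0.062,-0.061,0.009,-0.15,1],
    [0.092,-0.092,0.013,-0.22,1],
    [0.123,-0.123,0.017,-0.29,1],
    [0.154,-0.154,0.021,-0.37,1],
  ],
)

```text
time_s: 0.65
ee_pos: [295.7, -335.5, 192.6]
ee_rot: [-180.0, -0.0, 42.5]
force: [1.1, -0.2, 0.3]
gripper_width: 90.9
gripper_force: 0.0
```

Request:
apply_moves(
  deltas=[
    [0.04,-0.018,0.004,-0.07,1],
    [0.08,-0.035,0.009,-0.15,1],
    [0.119,-0.053,0.013,-0.22,1],
    [0.159,-0.07,0.017,-0.29,1],
    [0.199,-0.088,0.021,-0.36,1],
  ],
)

```text
time_s: 1.15
ee_pos: [383.6, -136.5, 171.8]
ee_rot: [180.0, 0.0, 63.1]
force: [1.2, -0.2, 0.5]
gripper_width: 91.0
gripper_force: 0.0
```

Request:
apply_moves(
  deltas=[
    [0.043,-0.002,0.004,-0.07,1],
    [0.087,-0.005,0.009,-0.15,1],
    [0.13,-0.007,0.013,-0.22,1],
    [0.173,-0.009,0.018,-0.29,1],
    [0.217,-0.011,0.022,-0.37,1],
  ],
)

```text
time_s: 1.65
ee_pos: [472.3, 61.9, 149.6]
ee_rot: [-180.0, 0.0, 84.4]
force: [1.3, -0.9, -0.6]
gripper_width: 90.8
gripper_force: 0.0
```

Request:
apply_moves(
  deltas=[
    [0,0,0,0,1],
    [0,0,0,0,1],
  ],
  grip_force=25,
)

```text
time_s: 1.85
ee_pos: [471.8, 60.6, 149.4]
ee_rot: [-179.9, 0.0, 84.3]
force: [-0.0, 0.4, -0.7]
gripper_width: 91.4
gripper_force: 0.0
```

Run:
```python
from h import *
s=env.state(); f=cams.grab_frame("wrist"); cv2.imwrite("pics/w1.png",f)
print(s["time_s"],s["ee_pos"],s["ee_rot"],s["force"],proj("wrist",[[472,60,84],[472,60,4]],s).round())
json.dump({k:np.array(v).tolist() for k,v in s.items()},open("w1.json","w"))
```

```text
1.85 [471.75196768  60.63535626 149.4203691 ] [-1.79916161e+02  4.94527816e-02  8.42569520e+01] [-0.01138113  0.38961459 -0.6968291 ] [[255. 201.]
 [255. 180.]]
```

View pics/w1.png

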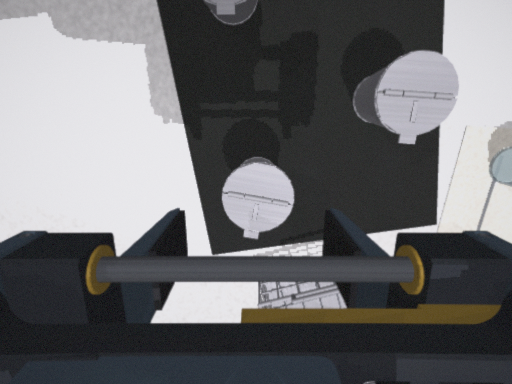

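Wrist view: can a's cover is at (258,197) with its lip at (251,234). Can b's cover is at (416,93), lip (407,139). Can c is at the top edge, lip (226,6).

Run:
```python
from h import *
s=json.load(open("w1.json")); s={k:np.array(v) for k,v in s.items()}
C=onz("wrist",[(258,197),(416,93)],85,s);L=onz("wrist",[(251,234),(407,139)],82,s)
print(C.round(),(L-C).round(),np.degrees(np.arctan2((L-C)[:,1],(L-C)[:,0])).round())
print(onz("wrist",[(226,8)],82,s))
a=C[0]; 
plan(cmd(),[(a[0],a[1],100,74,3,1),(a[0],a[1],42,74,2,1)])
```

```text
[[475.  64.  85.]
 [608. 137.  85.]] [[-10. -36.  -3.]
 [ -3. -36.  -3.]] [-105.  -96.]
[[465.71767593 211.94497191  82.        ]]
[[0.001, 0.001, 0.017, 0.06, 1], [0.003, 0.002, 0.033, 0.12, 1], [0.004, 0.002, 0.05, 0.18, 1]]
[[0.0, 0.0, 0.029, -0.0, 1], [0.0, 0.0, 0.058, -0.0, 1]]
cmd end [474.9  63.7  42.   73.8]
```

Request:
apply_moves(
  deltas=[
    [0.001,0.001,0.017,0.06,1],
    [0.003,0.002,0.033,0.12,1],
    [0.004,0.002,0.05,0.18,1],
  ],
)

```text
time_s: 2.2
ee_pos: [474.2, 62.3, 99.8]
ee_rot: [180.0, 0.0, 73.5]
force: [0.1, 0.0, 0.5]
gripper_width: 91.1
gripper_force: 0.0
```

Request:
apply_moves(
  deltas=[
    [0,0,0.029,0,1],
    [0,0,0.058,0,1],
    [0,0,0.058,0,1],
  ],
)

```text
time_s: 2.5
ee_pos: [471.1, 62.0, 39.4]
ee_rot: [-179.6, 0.2, 73.7]
force: [-0.6, -0.5, 0.3]
gripper_width: 91.5
gripper_force: 0.0
```

Request:
apply_moves(
  deltas=[
    [0,0,0,0,-1],
    [0,0,0,0,-1],
    [0,0,0,0,-1],
    [0,0,0,0,-1],
    [0,0,0,0,-1],
  ],
  grip_force=25,
)

```text
time_s: 3.0
ee_pos: [475.1, 64.0, 43.1]
ee_rot: [179.9, -0.0, 73.8]
force: [-2.2, -0.5, 6.7]
gripper_width: 61.9
gripper_force: 25.0
```

Request:
apply_moves(
  deltas=[
    [0,0,-0.015,0,-1],
    [0,0,-0.035,0,-1],
    [0,0,-0.055,0,-1],
    [0,0,-0.06,0,-1],
    [0,0,-0.06,0,-1],
  ],
)

```text
time_s: 3.5
ee_pos: [474.7, 64.0, 102.2]
ee_rot: [179.9, -0.0, 73.9]
force: [0.1, 0.0, -3.5]
gripper_width: 62.3
gripper_force: 25.0
```

Request:
apply_moves(
  deltas=[
    [0,0,0,0,-1],
    [0,0,0,0,-1],
    [0,0,0,0,-1],
  ],
)

```text
time_s: 3.8
ee_pos: [474.0, 63.8, 101.0]
ee_rot: [-179.9, 0.0, 73.8]
force: [-0.0, -0.6, -2.9]
gripper_width: 62.7
gripper_force: 25.0
```

Request:
apply_moves(
  deltas=[
    [0,0,0,0,-1],
  ],
)

```text
time_s: 3.9
ee_pos: [474.2, 63.9, 101.4]
ee_rot: [-179.9, 0.0, 73.8]
force: [-0.1, -0.5, -2.0]
gripper_width: 62.2
gripper_force: 25.0
```

Request:
apply_moves(
  deltas=[
    [0,0,0,0,-1],
  ],
)

```text
time_s: 4.0
ee_pos: [474.4, 63.9, 101.6]
ee_rot: [-180.0, 0.0, 73.8]
force: [0.4, -0.4, -2.6]
gripper_width: 62.1
gripper_force: 25.0
```

Run:
```python
from h import *
s=env.state(); print(s["force"],s["torque"],s["ee_pos"])
f=cams.grab_frame("side"); cv2.imwrite("pics/s1.png",f)
c=cmd(); c[2]+=60
json.dump(c,open("cmd.json","w"))
```

```text
[ 0.37469842 -0.40183578 -2.56636106] [-0.06778428 -0.08463937  0.00891275] [474.40986059  63.89391778 101.62167953]
```

```bash
cat >> h.py <<'E'
B0=np.array([550,-164.]); U=np.array([np.cos(np.radians(10)),np.sin(np.radians(10))])
def tip(th,s=16,piv=66,r=25.5,off=27,edge=70):
    t=np.radians(th); a=(piv-s)*np.sin(t)-r*np.cos(t); h=60+(piv-s)*np.cos(t)+r*np.sin(t)
    xy=B0+U*(edge-a); return xy[0],xy[1],h-off
E
python3 - <<'E'
from h import *
x,y=B0+U*108
plan(cmd(),[(474,40,130,65,2,-1),(x,y,130,10,10,-1),(x,y,83,10,3,-1)])
E
```

```text
[[-0.012, 0.003, -0.014, 0.08, -1], [-0.023, 0.006, -0.028, 0.15, -1]]
[[-0.009, 0.024, 0.0, 0.1, -1], [-0.018, 0.049, 0.0, 0.19, -1], [-0.028, 0.073, 0.0, 0.29, -1], [-0.037, 0.097, 0.0, 0.39, -1], [-0.046, 0.122, 0.0, 0.48, -1]]
[[0.003, 0.026, 0.0, 0.1, -1], [0.006, 0.051, 0.0, 0.19, -1], [0.009, 0.077, 0.0, 0.29, -1], [0.012, 0.103, 0.0, 0.39, -1], [0.015, 0.128, 0.0, 0.48, -1]]
[[0.0, 0.0, 0.016, 0.0, -1], [0.0, 0.0, 0.031, 0.0, -1], [0.0, 0.0, 0.047, 0.0, -1]]
cmd end [ 655.9 -145.    83.    10.2]
```

Request:
apply_moves(
  deltas=[
    [-0.012,0.003,-0.014,0.08,-1],
    [-0.023,0.006,-0.028,0.15,-1],
  ],
  grip_force=60,
)

```text
time_s: 4.25
ee_pos: [473.5, 40.0, 129.8]
ee_rot: [-179.9, 0.0, 65.1]
force: [-0.0, 0.5, -2.3]
gripper_width: 62.0
gripper_force: 60.0
```

Request:
apply_moves(
  deltas=[
    [-0.009,0.024,0.0,0.1,-1],
    [-0.018,0.049,0.0,0.19,-1],
    [-0.028,0.073,0.0,0.29,-1],
    [-0.037,0.097,0.0,0.39,-1],
    [-0.046,0.122,0.0,0.48,-1],
  ],
)

```text
time_s: 4.75
ee_pos: [565.9, -53.5, 129.8]
ee_rot: [-180.0, 0.0, 37.5]
force: [0.3, 0.4, -2.5]
gripper_width: 61.5
gripper_force: 60.0
```

Request:
apply_moves(
  deltas=[
    [0.003,0.026,0.0,0.1,-1],
    [0.006,0.051,0.0,0.19,-1],
    [0.009,0.077,0.0,0.29,-1],
    [0.012,0.103,0.0,0.39,-1],
    [0.015,0.128,0.0,0.48,-1],
  ],
)

```text
time_s: 5.25
ee_pos: [656.2, -145.6, 129.5]
ee_rot: [-180.0, 0.0, 10.0]
force: [-0.1, 0.5, -3.3]
gripper_width: 61.9
gripper_force: 60.0
```

Request:
apply_moves(
  deltas=[
    [0.0,0.0,0.016,0.0,-1],
    [0.0,0.0,0.031,0.0,-1],
    [0.0,0.0,0.047,0.0,-1],
    [0.0,0.0,0.047,0.0,-1],
  ],
  grip_force=25,
)

```text
time_s: 5.65
ee_pos: [653.7, -144.4, 80.0]
ee_rot: [-179.9, 0.3, 10.2]
force: [-0.7, -0.3, -3.0]
gripper_width: 62.5
gripper_force: 25.0
```

Run:
```python
from h import *
s=env.state(); print(s["time_s"],s["force"],s["torque"],s["ee_pos"],s["ee_rot"],s["gripper_width"])
f=cams.grab_frame("side"); g=cams.grab_frame("scene")
a=cv2.resize(f[150:350,230:450],(440,400),interpolation=cv2.INTER_CUBIC);b=cv2.resize(g[80:230,110:260],(350,350),interpolation=cv2.INTER_CUBIC)
o=np.zeros((400,800,3),np.uint8);o[:400,:440]=a;o[:350,445:795]=b;cv2.imwrite("pics/p1.png",o)
plan(cmd(),[(*tip(t),10,n,-1) for t,n in ((0,1),(15,2),(30,2),(45,3))])
```

```text
5.65 [-0.66970953 -0.32429511 -3.03867169] [0.05637436 0.12142897 0.02815818] [ 653.71853101 -144.37202026   79.95102907] [-179.86286124    0.32590243   10.23843342] 62.45829122121992
[[-0.012, 0.0, 0.0, 0.0, -1]]
[[-0.007, 0.0, -0.002, 0.0, -1], [-0.014, 0.0, -0.005, 0.0, -1]]
[[-0.007, 0.0, -0.001, 0.0, -1], [-0.014, 0.0, -0.001, 0.0, -1]]
[[-0.005, 0.0, 0.001, 0.0, -1], [-0.01, 0.0, 0.002, 0.0, -1], [-0.015, 0.0, 0.003, 0.0, -1]]
cmd end [ 601.7 -154.8   86.    10.2]
```

View pics/p1.png

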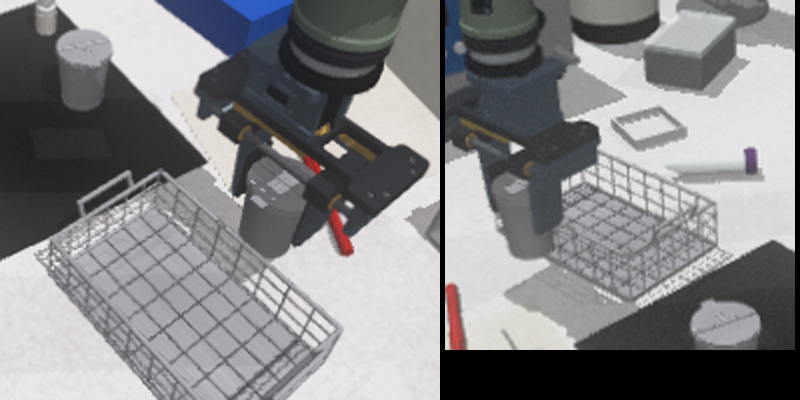

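The can hangs upright just outside the basket's +x wall with its lip towards the basket. Next I tip it over the wall edge in a light grip.

Request:
apply_moves(
  deltas=[
    [-0.006,0.0,0.0,0.0,-1],
    [-0.012,0.0,0.0,0.0,-1],
  ],
  grip_force=20,
)

```text
time_s: 5.95
ee_pos: [644.1, -147.0, 84.1]
ee_rot: [179.9, -0.1, 10.3]
force: [0.2, 0.2, -2.2]
gripper_width: 62.6
gripper_force: 20.0
```

Request:
apply_moves(
  deltas=[
    [-0.007,0.0,-0.002,0.0,-1],
    [-0.014,0.0,-0.005,0.0,-1],
  ],
)

```text
time_s: 6.15
ee_pos: [629.9, -149.5, 88.7]
ee_rot: [180.0, -0.1, 10.2]
force: [2.4, 1.1, -4.8]
gripper_width: 62.1
gripper_force: 20.0
```

Request:
apply_moves(
  deltas=[
    [-0.007,0.0,-0.001,0.0,-1],
    [-0.014,0.0,-0.001,0.0,-1],
  ],
)

```text
time_s: 6.35
ee_pos: [616.3, -152.0, 89.8]
ee_rot: [180.0, -0.1, 10.2]
force: [2.3, -0.2, -1.8]
gripper_width: 62.6
gripper_force: 20.0
```

Request:
apply_moves(
  deltas=[
    [-0.005,0.0,0.001,0.0,-1],
    [-0.01,0.0,0.002,0.0,-1],
    [-0.015,0.0,0.003,0.0,-1],
  ],
)

```text
time_s: 6.65
ee_pos: [601.6, -154.7, 86.5]
ee_rot: [180.0, -0.1, 10.3]
force: [1.1, 1.1, 2.1]
gripper_width: 62.5
gripper_force: 20.0
```

Run:
```python
from h import *
s=env.state(); print(s["time_s"],s["force"],s["torque"],s["ee_pos"],s["ee_rot"],s["gripper_width"])
f=cams.grab_frame("side"); g=cams.grab_frame("scene")
a=cv2.resize(f[150:350,230:450],(440,400),interpolation=cv2.INTER_CUBIC);b=cv2.resize(g[80:230,110:260],(350,350),interpolation=cv2.INTER_CUBIC)
o=np.zeros((400,800,3),np.uint8);o[:400,:440]=a;o[:350,445:795]=b;cv2.imwrite("pics/p2.png",o)
plan(cmd(),[(*tip(t),10,n,-1) for t,n in ((60,2),(75,2),(90,2),(108,3))])
```

```text
6.65 [1.10038361 1.06120261 2.08940507] [ 0.08625064 -0.27742107  0.05682954] [ 601.5635158  -154.72225224   86.51044936] [ 1.79955897e+02 -6.65328629e-02  1.02502245e+01] 62.52134407240542
[[-0.007, 0.0, 0.003, 0.0, -1], [-0.013, 0.0, 0.006, 0.0, -1]]
[[-0.006, 0.0, 0.005, 0.0, -1], [-0.011, 0.0, 0.009, 0.0, -1]]
[[-0.004, -0.0, 0.006, 0.0, -1], [-0.009, -0.0, 0.013, 0.0, -1]]
[[-0.002, -0.0, 0.005, 0.0, -1], [-0.003, -0.0, 0.011, 0.0, -1], [-0.005, -0.0, 0.016, 0.0, -1]]
cmd end [ 564.3 -161.5   42.    10.2]
```

View pics/p2.png

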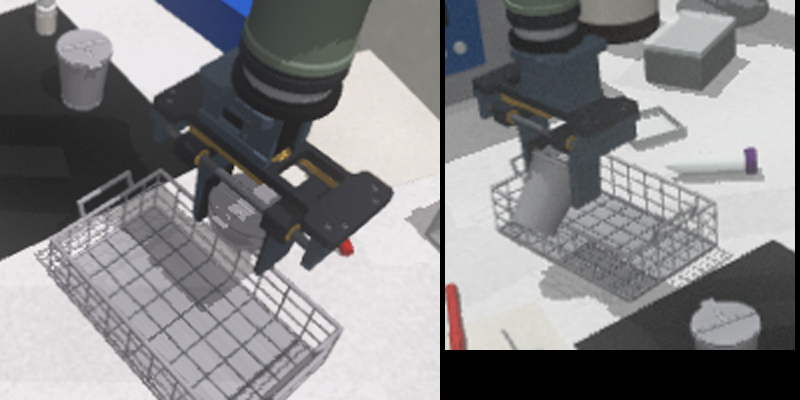

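The can now leans about 40° with its foot against the wall edge, as planned, so I carry on tipping.

Request:
apply_moves(
  deltas=[
    [-0.007,0.0,0.003,0.0,-1],
    [-0.013,0.0,0.006,0.0,-1],
  ],
)

```text
time_s: 6.95
ee_pos: [588.2, -157.1, 79.8]
ee_rot: [180.0, 0.0, 10.3]
force: [1.0, -0.8, 2.9]
gripper_width: 62.3
gripper_force: 20.0
```

Request:
apply_moves(
  deltas=[
    [-0.006,0.0,0.005,0.0,-1],
    [-0.011,0.0,0.009,0.0,-1],
  ],
)

```text
time_s: 7.15
ee_pos: [576.7, -159.0, 70.4]
ee_rot: [-180.0, 0.1, 10.2]
force: [-0.2, -1.0, 2.5]
gripper_width: 62.6
gripper_force: 20.0
```

Request:
apply_moves(
  deltas=[
    [-0.004,0.0,0.006,0.0,-1],
    [-0.009,0.0,0.013,0.0,-1],
  ],
)

```text
time_s: 7.35
ee_pos: [567.7, -160.4, 57.3]
ee_rot: [-180.0, 0.1, 10.2]
force: [-1.8, -0.1, 3.7]
gripper_width: 62.9
gripper_force: 20.0
```

Request:
apply_moves(
  deltas=[
    [-0.002,0.0,0.005,0.0,-1],
    [-0.003,0.0,0.011,0.0,-1],
    [-0.005,0.0,0.016,0.0,-1],
    [-0.005,0.0,0.016,0.0,-1],
    [-0.005,0.0,0.016,0.0,-1],
  ],
)

```text
time_s: 7.85
ee_pos: [563.3, -161.0, 41.2]
ee_rot: [-179.9, 0.1, 10.2]
force: [-2.9, -0.2, 0.4]
gripper_width: 62.5
gripper_force: 20.0
```

Run:
```python
from h import *
s=env.state(); print(s["time_s"],s["force"],s["torque"],s["ee_pos"],s["ee_rot"],s["gripper_width"])
f=cams.grab_frame("side"); g=cams.grab_frame("scene")
a=cv2.resize(f[150:350,230:450],(440,400),interpolation=cv2.INTER_CUBIC);b=cv2.resize(g[80:230,110:260],(350,350),interpolation=cv2.INTER_CUBIC)
o=np.zeros((400,800,3),np.uint8);o[:400,:440]=a;o[:350,445:795]=b;cv2.imwrite("pics/p3.png",o)
```

```text
7.85 [-2.87047926 -0.23296657  0.37517116] [0.05468042 0.49621385 0.07048261] [ 563.28364358 -160.96952695   41.17770739] [-1.79933362e+02  1.13044688e-01  1.02399986e+01] 62.53828619536173
```

View pics/p3.png

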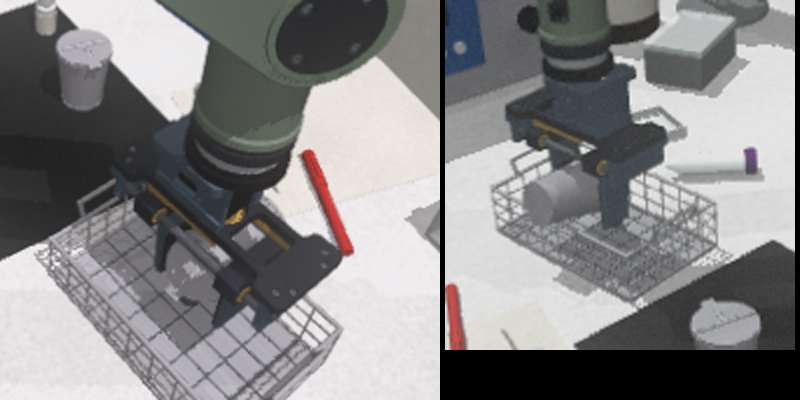

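Request:
apply_moves(
  deltas=[
    [0,0,0,0,-1],
    [0,0,0,0,-1],
    [0,0,0,0,-1],
    [-0.003,0,0,0,-1],
    [-0.006,0,0,0,-1],
  ],
  grip_force=60,
)

```text
time_s: 8.45
ee_pos: [559.1, -162.6, 42.1]
ee_rot: [179.9, -0.1, 10.2]
force: [0.8, 0.1, -0.6]
gripper_width: 61.4
gripper_force: 60.0
```

Request:
apply_moves(
  deltas=[
    [0,0,-0.015,0,-1],
    [0,0,-0.03,0,-1],
    [0,0,-0.05,0,-1],
    [0,0,-0.07,0,-1],
    [0,0,-0.08,0,-1],
  ],
)

```text
time_s: 8.95
ee_pos: [559.0, -162.7, 123.5]
ee_rot: [179.9, -0.1, 10.2]
force: [-0.3, -0.5, -1.6]
gripper_width: 61.3
gripper_force: 60.0
```

Request:
apply_moves(
  deltas=[
    [0,0,0,0,-1],
    [0,0,0,0,-1],
    [0,0,0,0,-1],
  ],
)

```text
time_s: 9.25
ee_pos: [557.4, -162.1, 120.7]
ee_rot: [-179.9, 0.1, 10.2]
force: [0.1, 0.2, -0.9]
gripper_width: 61.5
gripper_force: 60.0
```

Request:
apply_moves(
  deltas=[
    [0,0,0,0,-1],
  ],
)

```text
time_s: 9.35
ee_pos: [557.6, -162.2, 120.8]
ee_rot: [-180.0, 0.1, 10.2]
force: [0.3, -0.3, -1.9]
gripper_width: 61.7
gripper_force: 60.0
```

Run:
```python
from h import *
s=env.state(); print(s["time_s"],s["force"],s["torque"],s["ee_pos"],s["ee_rot"],s["gripper_width"])
f=cams.grab_frame("side"); g=cams.grab_frame("scene");cv2.imwrite("pics/q1s.png",f);cv2.imwrite("pics/q1c.png",g)
c=cmd(); c[0]-=6*np.cos(np.radians(10.2)); c[1]-=6*np.sin(np.radians(10.2)); c[2]+=80; json.dump(c,open("cmd.json","w")); print(c)
```

```text
9.35 [ 0.30680892 -0.33641305 -1.88283387] [ 0.00499589  0.00120756 -0.0296193 ] [ 557.64254275 -162.17052389  120.84579871] [-1.79951022e+02  1.03449367e-01  1.02414738e+01] 61.723390437667454
[np.float64(558.4395288027195), np.float64(-162.56349402228707), 122.0, 10.21380189251435]
```

Request:
apply_moves(
  deltas=[
    [0,0,0,0,-1],
    [0,0,0,0,-1],
  ],
  grip_force=10,
)

```text
time_s: 9.65
ee_pos: [558.3, -162.3, 121.8]
ee_rot: [180.0, -0.0, 10.2]
force: [0.2, 0.4, -1.4]
gripper_width: 62.9
gripper_force: 10.0
```

Request:
apply_moves(
  deltas=[
    [0,0,0,0,-1],
    [0,0,0,0,-1],
  ],
  grip_force=6,
)

```text
time_s: 9.85
ee_pos: [558.1, -162.3, 121.9]
ee_rot: [180.0, 0.0, 10.2]
force: [0.1, -0.4, -1.2]
gripper_width: 63.1
gripper_force: 6.0
```

Run:
```python
from h import *
s=env.state(); print(s["time_s"],s["force"],s["torque"],s["ee_pos"],s["gripper_width"])
f=cams.grab_frame("side"); g=cams.grab_frame("scene");w=cams.grab_frame("wrist")
cv2.imwrite("pics/q2w.png",w)
f0=cv2.imread("pics/q1s.png"); g0=cv2.imread("pics/q1c.png")
c=lambda im,r: cv2.resize(im[r[0]:r[1],r[2]:r[3]],(400,300),interpolation=cv2.INTER_CUBIC)
rs=(200,350,240,440); rc=(85,205,110,270)
o=np.vstack([np.hstack([c(f0,rs),c(g0,rc)]),np.hstack([c(f,rs),c(g,rc)])]); cv2.imwrite("pics/q2.png",o)
```

```text
9.85 [ 0.05116328 -0.39225998 -1.18732242] [ 0.04341753 -0.02815962 -0.07079298] [ 558.11684853 -162.34034626  121.90706266] 63.12747747919708
```

View pics/q2.png

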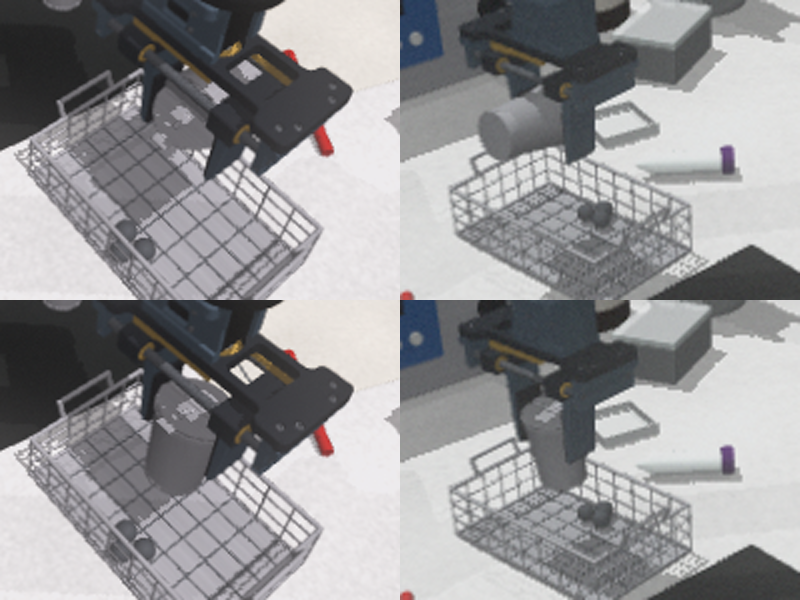

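Both views show the metal balls on the basket floor, at about (120,230)–(143,245) in the side crop. The can has swung back upright. I'll return it to the mat and go on to can b.

Run:
```python
from h import *
p=plan(cmd(),[(548,-130,145,24,2,-1),(475,64,145,74,9,-1),(475,64,60,74,3,-1),(475,64,44,74,2,-1)])
print("then open; rise, go b")
plan(p,[(475,64,140,74,3,1),(608,137,135,84,4,1),(608,137,42,84,4,1)])
```

```text
[[-0.002, -0.017, -0.011, -0.12, -1], [-0.004, -0.034, -0.023, -0.24, -1]]
[[0.001, -0.023, 0.0, -0.1, -1], [0.003, -0.046, 0.0, -0.19, -1], [0.004, -0.069, 0.0, -0.29, -1], [0.005, -0.092, 0.0, -0.39, -1], [0.006, -0.115, 0.0, -0.49, -1]]
[[0.012, -0.02, 0.0, -0.1, -1], [0.024, -0.039, 0.0, -0.19, -1], [0.036, -0.059, 0.0, -0.29, -1], [0.048, -0.079, 0.0, -0.38, -1]]
[[-0.0, 0.0, 0.028, -0.0, -1], [-0.0, 0.0, 0.057, -0.0, -1], [-0.0, 0.001, 0.085, -0.0, -1]]
[[-0.0, -0.0, 0.008, -0.0, -1], [-0.0, -0.0, 0.016, -0.0, -1]]
cmd end [475.4  63.9  44.   73.8]
then open; rise, go b
[[-0.0, -0.0, -0.032, -0.0, 1], [-0.0, -0.0, -0.064, -0.0, 1], [-0.0, -0.0, -0.096, -0.0, 1]]
[[0.027, 0.027, 0.001, -0.04, 1], [0.054, 0.053, 0.003, -0.09, 1], [0.08, 0.08, 0.004, -0.13, 1], [0.107, 0.107, 0.005, -0.18, 1]]
[[0.0, -0.0, 0.023, 0.0, 1], [0.0, -0.0, 0.046, 0.0, 1], [0.0, -0.0, 0.07, 0.0, 1], [0.0, -0.0, 0.093, 0.0, 1]]
cmd end [608.  136.8  42.   84.1]
```

Request:
apply_moves(
  deltas=[
    [-0.002,-0.017,-0.011,-0.12,-1],
    [-0.004,-0.034,-0.023,-0.24,-1],
  ],
  grip_force=25,
)

```text
time_s: 10.2
ee_pos: [547.8, -129.4, 144.7]
ee_rot: [-180.0, 0.1, 24.2]
force: [0.4, -0.2, -1.7]
gripper_width: 62.0
gripper_force: 25.0
```

Request:
apply_moves(
  deltas=[
    [0.001,-0.023,0.0,-0.1,-1],
    [0.003,-0.046,0.0,-0.19,-1],
    [0.004,-0.069,0.0,-0.29,-1],
    [0.005,-0.092,0.0,-0.39,-1],
    [0.006,-0.115,0.0,-0.49,-1],
  ],
)

```text
time_s: 10.7
ee_pos: [506.6, -21.3, 145.1]
ee_rot: [180.0, -0.0, 52.3]
force: [0.4, 0.2, -2.0]
gripper_width: 62.2
gripper_force: 25.0
```

Request:
apply_moves(
  deltas=[
    [0.012,-0.02,0.0,-0.1,-1],
    [0.024,-0.039,0.0,-0.19,-1],
    [0.036,-0.059,0.0,-0.29,-1],
    [0.048,-0.079,0.0,-0.38,-1],
  ],
)

```text
time_s: 11.1
ee_pos: [473.8, 65.2, 145.1]
ee_rot: [180.0, -0.0, 74.1]
force: [1.0, 0.1, -1.1]
gripper_width: 62.3
gripper_force: 25.0
```

Request:
apply_moves(
  deltas=[
    [0,0,0.028,0,-1],
    [0,0,0.057,0,-1],
    [0,0,0.085,0,-1],
    [0,0,0.085,0,-1],
  ],
  grip_force=8,
)

```text
time_s: 11.5
ee_pos: [471.3, 64.1, 57.2]
ee_rot: [-179.6, 0.2, 73.9]
force: [-0.4, -0.2, -1.5]
gripper_width: 63.0
gripper_force: 8.0
```

Request:
apply_moves(
  deltas=[
    [0,0,0.006,0,-1],
    [0,0,0.012,0,-1],
    [0,0,0.016,0,-1],
    [0,0,0.016,0,-1],
  ],
)

```text
time_s: 11.9
ee_pos: [475.4, 64.2, 45.1]
ee_rot: [179.8, -0.0, 73.8]
force: [-0.6, 0.0, 2.6]
gripper_width: 62.9
gripper_force: 8.0
```

Run:
```python
from h import *
s=env.state(); print(s["time_s"],s["force"],s["torque"],s["ee_pos"],s["gripper_width"])
g=cams.grab_frame("scene");cv2.imwrite("pics/r1.png",g)
```

```text
11.9 [-0.63988598  0.04851299  2.57110593] [-0.13987973 -0.08739246 -0.03913168] [475.4210684   64.19043641  45.05363006] 62.94414724245497
```

Run:
```python
from h import *
f=cams.grab_frame("side"); cv2.imwrite("pics/r1s.png",f); f0=cv2.imread("pics/side0.png")
d=cv2.cvtColor(f0,cv2.COLOR_BGR2GRAY).astype(int)-cv2.cvtColor(f,cv2.COLOR_BGR2GRAY)
m=(np.abs(d)>25).astype(np.uint8)
x0,y0=270,295; print("\n".join("".join(" .:*#"[min(4,max(0,v//20))] for v in r) for r in d[y0:y0+50,x0:x0+70]))
b=onz("side",[(300,314),(311,322)],13); print(b.round())
for n in("scene",):
  g=cv2.imread("pics/r1.png"); g0=cv2.imread("pics/scene0.png"); d=cv2.cvtColor(g0,cv2.COLOR_BGR2GRAY).astype(int)-cv2.cvtColor(g,cv2.COLOR_BGR2GRAY)
  print("\n".join("".join(" .:*#"[min(4,max(0,v//20))] for v in r) for r in d[155:185,165:215]))
```

```text
.                                     
                              :***::                                  
                            .:******:                                 
                           .***:*****.                                
                           .***::**:**                                
                            .:*:::::**:                               
                              ::::::**:                               
                               :::::**.                               
                          .     ::::*.                                
                          :.    .**                                   
                           .     .. .  :****.                         
                           .*.     .::*******:                        
                         .. :*.    .:*********:                       
                        .:*  :      :#**:******.                      
                         **:   ..    ****::****:                      
                         :**.  ::.    ***:::***:                   
[... 1968 characters left out ...]
        
                         :*:.                     
                        .####*                    
                 :::*.   .*###                    
                .:::::..   :##:                   
                .:::.:.:*.  .:.                   
                :.:..**:::*...                    
                *::..:*:::***                     
                  #*:...:**::.:                   
                 .**:**:::.:.:..                  
                 ..::::**:.:*:                    
                  .....::**...                    
                        :**:...                   
                       ..:..:..                   
                         ...
```

Run:
```python
from h import *
P=onz("side",[(303.5,313.5),(313,324),(299.5,325)],13); print(P.round(),proj("scene",P).round()-np.array([165,155]), np.linalg.norm(P-np.roll(P,1,0),axis=1).round())
print(((P[:,:2]-B0)@U).round())
```

```text
[[ 513. -162.   13.]
 [ 517. -187.   13.]
 [ 495. -178.   13.]] [[25. 17.]
 [18. 14.]
 [27. 13.]] [24. 25. 24.]
[-37. -37. -57.]
```

Projecting the side-view blobs into the scene view shows three touching balls, so can a is empty. I release it and go to can b.

Request:
apply_moves(
  deltas=[
    [0,0,0,0,1],
    [0,0,0,0,1],
    [0,0,0,0,1],
    [0,0,0,0,1],
  ],
)

```text
time_s: 12.4
ee_pos: [474.0, 64.4, 43.8]
ee_rot: [-180.0, 0.0, 73.8]
force: [-0.2, 0.9, -0.4]
gripper_width: 90.2
gripper_force: 0.0
```

Request:
apply_moves(
  deltas=[
    [0,0,-0.03,0,1],
    [0,0,-0.064,0,1],
    [0,0,-0.096,0,1],
  ],
)

```text
time_s: 12.7
ee_pos: [473.9, 64.3, 140.9]
ee_rot: [-180.0, 0.0, 73.8]
force: [0.8, -0.3, -0.4]
gripper_width: 91.2
gripper_force: 0.0
```

Request:
apply_moves(
  deltas=[
    [0.027,0.027,0.001,-0.04,1],
    [0.054,0.053,0.003,-0.09,1],
    [0.08,0.08,0.004,-0.13,1],
    [0.107,0.107,0.005,-0.18,1],
    [0.107,0.107,0.005,-0.18,1],
  ],
)

```text
time_s: 13.2
ee_pos: [610.3, 139.5, 133.9]
ee_rot: [179.9, -0.1, 84.3]
force: [-1.5, -0.7, 0.0]
gripper_width: 91.0
gripper_force: 0.0
```

Run:
```python
from h import *
s=env.state(); print(s["time_s"],s["ee_pos"],s["gripper_width"],s["force"])
w=cams.grab_frame("wrist");cv2.imwrite("pics/w2.png",w)
# bright cover blob near expected
p=proj("wrist",[[608,137,85],[475,64,85]],s);print(p.round())
g=cv2.cvtColor(w,cv2.COLOR_BGR2GRAY)
for q in p:
    x,y=q.round().astype(int)
    if not(45<x<467 and 45<y<339): continue
    r=g[y-45:y+46,x-45:x+46]; m=(r>120).astype(np.uint8)
    n,l,st,c=cv2.connectedComponentsWithStats(m); k=1+st[1:,4].argmax(); print(x,y,st[k],c[k])
    cs=max(cv2.findContours((l==k).astype(np.uint8),0,1)[0],key=cv2.contourArea); print("circle",cv2.minEnclosingCircle(cs),cv2.fitEllipse(cs))
```

```text
13.2 [610.29564625 139.46667854 133.91461464] 91.04478070110223 [-1.47146383 -0.71995808  0.01233747]
[[252. 210.]
 [115. 299.]]
252 210 [   9    7   77   80 4478] [47.07101385 43.82179544]
circle ((47.0, 46.0), 40.31138610839844) ((47.02798080444336, 44.15817642211914), (74.43651580810547, 76.02788543701172), 18.45985984802246)
115 299 [81 65 10  4 33] [86.         66.78787879]
circle ((85.5, 66.5), 4.743516445159912) ((86.65937042236328, 66.69467163085938), (3.028193235397339, 11.3468599319458), 84.5942153930664)
```

Request:
apply_moves(
  deltas=[
    [0,0,0.023,0,1],
    [0,0,0.046,0,1],
    [0,0,0.07,0,1],
    [0,0,0.092,0,1],
    [0,0,0.092,0,1],
  ],
)

```text
time_s: 13.75
ee_pos: [602.9, 136.2, 40.0]
ee_rot: [-179.6, 0.2, 84.1]
force: [-0.5, 0.2, -0.0]
gripper_width: 91.0
gripper_force: 0.0
```

Request:
apply_moves(
  deltas=[
    [0,0,0,0,-1],
    [0,0,0,0,-1],
    [0,0,0,0,-1],
    [0,0,0,0,-1],
    [0,0,0,0,-1],
  ],
  grip_force=25,
)

```text
time_s: 14.25
ee_pos: [607.8, 137.4, 44.2]
ee_rot: [179.8, -0.0, 84.2]
force: [0.2, -0.4, 3.7]
gripper_width: 62.2
gripper_force: 25.0
```

Request:
apply_moves(
  deltas=[
    [0,0,-0.015,0,-1],
    [0,0,-0.035,0,-1],
    [0,0,-0.055,0,-1],
    [0,0,-0.06,0,-1],
    [0,0,-0.06,0,-1],
  ],
)

```text
time_s: 14.75
ee_pos: [606.9, 137.4, 103.4]
ee_rot: [179.9, -0.0, 84.2]
force: [-1.1, -0.3, -1.1]
gripper_width: 62.2
gripper_force: 25.0
```

Request:
apply_moves(
  deltas=[
    [0,0,0,0,-1],
    [0,0,0,0,-1],
    [0,0,0,0,-1],
  ],
)

```text
time_s: 15.05
ee_pos: [606.1, 137.2, 101.8]
ee_rot: [-179.9, 0.0, 84.2]
force: [-0.3, 0.6, -1.4]
gripper_width: 62.5
gripper_force: 25.0
```

Request:
apply_moves(
  deltas=[
    [0,0,0,0,-1],
  ],
)

```text
time_s: 15.15
ee_pos: [606.4, 137.3, 102.3]
ee_rot: [-179.9, 0.0, 84.2]
force: [0.4, 0.2, -1.2]
gripper_width: 62.2
gripper_force: 25.0
```

Request:
apply_moves(
  deltas=[
    [0,0,0,0,-1],
  ],
)

```text
time_s: 15.25
ee_pos: [606.6, 137.3, 102.6]
ee_rot: [-180.0, 0.0, 84.2]
force: [0.1, 0.5, -0.9]
gripper_width: 62.3
gripper_force: 25.0
```

Request:
apply_moves(
  deltas=[
    [0,0,0,0,-1],
  ],
)

```text
time_s: 15.35
ee_pos: [606.6, 137.3, 102.8]
ee_rot: [-180.0, 0.0, 84.2]
force: [0.3, -0.3, -0.5]
gripper_width: 62.4
gripper_force: 25.0
```

Request:
apply_moves(
  deltas=[
    [0,0,0,0,-1],
  ],
)

```text
time_s: 15.45
ee_pos: [606.7, 137.3, 102.9]
ee_rot: [180.0, 0.0, 84.2]
force: [-0.9, 0.2, -1.8]
gripper_width: 62.2
gripper_force: 25.0
```

Can b reads about 1.1 N, so it is empty. I put it back and go to can c.

Request:
apply_moves(
  deltas=[
    [0,0,0.02,0,-1],
    [0,0,0.04,0,-1],
    [0,0,0.055,0,-1],
    [0,0,0.059,0,-1],
    [0,0,0.059,0,-1],
  ],
)

```text
time_s: 15.95
ee_pos: [606.6, 137.4, 44.3]
ee_rot: [-180.0, 0.0, 84.2]
force: [0.7, 0.5, -1.9]
gripper_width: 62.4
gripper_force: 25.0
```

Request:
apply_moves(
  deltas=[
    [0,0,0,0,1],
    [0,0,0,0,1],
    [0,0,0,0,1],
    [0,0,0,0,1],
  ],
)

```text
time_s: 16.35
ee_pos: [606.8, 137.3, 44.1]
ee_rot: [180.0, -0.0, 84.2]
force: [0.4, 1.2, 0.5]
gripper_width: 90.0
gripper_force: 0.0
```

Run:
```python
from h import *
s=env.state(); print(s["time_s"],s["ee_pos"],s["gripper_width"],s["force"])
c=cmd(); c[2]=43; 
plan(c,[(608,137,143,84,3,1),(468,246,140,84,5,1)])
```

```text
16.35 [606.84733169 137.33256643  44.13266312] 90.00632836616604 [0.43306244 1.1675758  0.53592336]
[[0.0, -0.0, -0.033, 0.0, 1], [0.0, -0.0, -0.067, 0.0, 1], [0.0, -0.0, -0.1, 0.0, 1]]
[[0.019, -0.03, 0.001, 0.0, 1], [0.038, -0.06, 0.001, 0.0, 1], [0.057, -0.09, 0.002, 0.0, 1], [0.075, -0.12, 0.002, 0.0, 1], [0.094, -0.15, 0.003, 0.0, 1]]
cmd end [468.4 245.7 140.   84.1]
```

Request:
apply_moves(
  deltas=[
    [0,0,-0.033,0,1],
    [0,0,-0.067,0,1],
    [0,0,-0.1,0,1],
  ],
)

```text
time_s: 16.65
ee_pos: [606.6, 137.3, 145.0]
ee_rot: [-180.0, 0.0, 84.2]
force: [-0.1, -0.4, -0.1]
gripper_width: 91.3
gripper_force: 0.0
```

Request:
apply_moves(
  deltas=[
    [0.019,-0.03,0.001,0.0,1],
    [0.038,-0.06,0.001,0.0,1],
    [0.057,-0.09,0.002,0.0,1],
    [0.075,-0.12,0.002,0.0,1],
    [0.094,-0.15,0.003,0.0,1],
  ],
)

```text
time_s: 17.15
ee_pos: [466.0, 246.8, 141.2]
ee_rot: [180.0, -0.0, 84.1]
force: [1.2, 1.1, 0.0]
gripper_width: 91.2
gripper_force: 0.0
```

Request:
apply_moves(
  deltas=[
    [0,0,0,0,1],
    [0,0,0,0,1],
  ],
)

```text
time_s: 17.35
ee_pos: [467.0, 246.5, 141.3]
ee_rot: [179.9, -0.0, 84.3]
force: [0.3, -0.0, -0.0]
gripper_width: 90.9
gripper_force: 0.0
```

Run:
```python
from h import *
s=env.state(); print(s["time_s"],s["ee_pos"],s["gripper_width"],s["force"])
w=cams.grab_frame("wrist");cv2.imwrite("pics/w3.png",w)
p=proj("wrist",[[468,246,85]],s);print(p.round())
g=cv2.cvtColor(w,cv2.COLOR_BGR2GRAY)
x,y=p[0].round().astype(int); r=g[y-50:y+51,x-50:x+51]; m=(r>120).astype(np.uint8)
n,l,st,c=cv2.connectedComponentsWithStats(m); k=1+st[1:,4].argmax()
cs=max(cv2.findContours((l==k).astype(np.uint8),0,1)[0],key=cv2.contourArea); e=cv2.fitEllipse(cs); print(st[k],e)
ce=np.array(e[0])+[x-50,y-50]; print(ce, onz("wrist",[ce],85,s).round(1))
# lip = contour point farthest from the centre
q=cs.reshape(-1,2)-np.array(e[0]); d=np.hypot(*q.T); far=q[d>d.max()-2].mean(0); print(far,d.max())
L=onz("wrist",[ce+far],82,s)[0]-onz("wrist",[ce],85,s)[0]; print("lip deg",np.degrees(np.arctan2(L[1],L[0])))
```

```text
17.35 [466.97361646 246.51615946 141.27194377] 90.93040417829127 [ 0.32860689 -0.02893313 -0.04978068]
[[255. 204.]]
[  14   12   75   79 4287] ((50.87751007080078, 48.97172546386719), (72.57157897949219, 74.6150131225586), 178.55291748046875)
[255.87751007 202.97172546] [[468.5 247.2  85. ]]
[ 0.94601934 40.79298042] 41.64191607267644
lip deg -94.40238857139076
```

Request:
apply_moves(
  deltas=[
    [0.001,0,0.025,-0.02,1],
    [0.001,0,0.05,-0.02,1],
    [0.001,0,0.075,-0.02,1],
    [0.001,0,0.098,-0.02,1],
    [0.001,0,0.098,-0.02,1],
  ],
)

```text
time_s: 17.9
ee_pos: [466.2, 245.3, 40.1]
ee_rot: [-179.7, 0.2, 85.2]
force: [-0.7, -0.5, 0.2]
gripper_width: 90.9
gripper_force: 0.0
```

Request:
apply_moves(
  deltas=[
    [0,0,0,0,-1],
    [0,0,0,0,-1],
    [0,0,0,0,-1],
    [0,0,0,0,-1],
    [0,0,0,0,-1],
  ],
  grip_force=25,
)

```text
time_s: 18.4
ee_pos: [468.2, 247.4, 44.0]
ee_rot: [179.8, -0.1, 85.3]
force: [2.2, -0.6, 3.7]
gripper_width: 62.4
gripper_force: 25.0
```

Request:
apply_moves(
  deltas=[
    [0,0,-0.015,0,-1],
    [0,0,-0.035,0,-1],
    [0,0,-0.06,0,-1],
    [0,0,-0.08,0,-1],
    [0,0,-0.088,0,-1],
  ],
)

```text
time_s: 18.9
ee_pos: [467.6, 247.5, 132.5]
ee_rot: [179.9, -0.1, 85.3]
force: [0.0, 0.3, -3.0]
gripper_width: 62.4
gripper_force: 25.0
```

Request:
apply_moves(
  deltas=[
    [0,0,0,0,-1],
    [0,0,0,0,-1],
  ],
)

```text
time_s: 19.1
ee_pos: [466.3, 246.7, 129.8]
ee_rot: [-179.9, 0.1, 85.3]
force: [-0.1, 0.2, -3.0]
gripper_width: 62.2
gripper_force: 25.0
```

Request:
apply_moves(
  deltas=[
    [0,0,0,0,-1],
  ],
  grip_force=60,
)

```text
time_s: 19.2
ee_pos: [466.2, 246.7, 129.5]
ee_rot: [-179.9, 0.1, 85.3]
force: [-0.2, 0.3, -3.4]
gripper_width: 61.3
gripper_force: 60.0
```

Run:
```python
from h import *
s=env.state(); print(s["time_s"],s["force"],s["torque"],s["ee_pos"],s["ee_rot"])
c=[468.5,246.7,130,85.2]; x,y=B0+U*108
plan(c,[(530,130,135,62,4,-1),(640,-20,135,30,5,-1),(x,y,130,10,4,-1),(x,y,83,10,3,-1)])
```

```text
19.2 [-0.23421705  0.28515208 -3.44846358] [-0.01101366 -0.09976669  0.00616257] [466.23899187 246.67017874 129.51809789] [-1.79856516e+02  9.26018317e-02  8.53033353e+01]
[[-0.028, 0.018, -0.001, 0.1, -1], [-0.056, 0.036, -0.003, 0.2, -1], [-0.083, 0.053, -0.004, 0.3, -1], [-0.111, 0.071, -0.005, 0.4, -1]]
[[-0.016, 0.033, 0.0, 0.11, -1], [-0.033, 0.067, 0.0, 0.23, -1], [-0.049, 0.1, 0.0, 0.34, -1], [-0.065, 0.134, 0.0, 0.45, -1], [-0.082, 0.167, 0.0, 0.56, -1]]
[[-0.012, 0.029, 0.001, 0.09, -1], [-0.024, 0.058, 0.003, 0.18, -1], [-0.036, 0.087, 0.004, 0.26, -1], [-0.048, 0.117, 0.005, 0.35, -1]]
[[-0.0, -0.0, 0.016, 0.0, -1], [-0.0, -0.0, 0.031, 0.0, -1], [-0.001, -0.0, 0.047, 0.0, -1]]
cmd end [ 656.  -145.6   83.    10.1]
```

Can c reads about 3 N, so it holds balls. I take it to the same tipping place.

Request:
apply_moves(
  deltas=[
    [-0.028,0.018,-0.001,0.1,-1],
    [-0.056,0.036,-0.003,0.2,-1],
    [-0.083,0.053,-0.004,0.3,-1],
    [-0.111,0.071,-0.005,0.4,-1],
  ],
)

```text
time_s: 19.6
ee_pos: [528.6, 129.5, 134.8]
ee_rot: [-179.9, 0.1, 62.2]
force: [-0.4, -0.0, -2.3]
gripper_width: 62.1
gripper_force: 60.0
```

Request:
apply_moves(
  deltas=[
    [-0.016,0.033,0.0,0.11,-1],
    [-0.033,0.067,0.0,0.23,-1],
    [-0.049,0.1,0.0,0.34,-1],
    [-0.065,0.134,0.0,0.45,-1],
    [-0.082,0.167,0.0,0.56,-1],
  ],
)

```text
time_s: 20.1
ee_pos: [639.0, -20.7, 134.4]
ee_rot: [-179.9, 0.1, 30.0]
force: [0.4, 0.7, -3.1]
gripper_width: 61.6
gripper_force: 60.0
```

Request:
apply_moves(
  deltas=[
    [-0.012,0.029,0.001,0.09,-1],
    [-0.024,0.058,0.003,0.18,-1],
    [-0.036,0.087,0.004,0.26,-1],
    [-0.048,0.117,0.005,0.35,-1],
  ],
)

```text
time_s: 20.5
ee_pos: [655.7, -145.7, 129.1]
ee_rot: [-179.9, 0.2, 10.0]
force: [0.7, 0.3, -3.9]
gripper_width: 61.8
gripper_force: 60.0
```

Request:
apply_moves(
  deltas=[
    [0,0,0.016,0,-1],
    [0,0,0.031,0,-1],
    [0,0,0.047,0,-1],
    [0,0,0.047,0,-1],
  ],
  grip_force=25,
)

```text
time_s: 20.9
ee_pos: [653.8, -144.2, 79.9]
ee_rot: [-179.8, 0.4, 10.2]
force: [-0.1, 0.2, -3.4]
gripper_width: 62.4
gripper_force: 25.0
```

Request:
apply_moves(
  deltas=[
    [-0.006,0.0,0.0,0.0,-1],
    [-0.012,0.0,0.0,0.0,-1],
  ],
  grip_force=20,
)

```text
time_s: 21.1
ee_pos: [644.5, -146.8, 84.4]
ee_rot: [180.0, -0.0, 10.3]
force: [0.3, -0.0, -2.8]
gripper_width: 62.2
gripper_force: 20.0
```

Request:
apply_moves(
  deltas=[
    [-0.007,0.0,-0.002,0.0,-1],
    [-0.014,0.0,-0.005,0.0,-1],
  ],
)

```text
time_s: 21.3
ee_pos: [630.8, -149.4, 89.9]
ee_rot: [180.0, -0.1, 10.2]
force: [1.5, 0.3, -2.1]
gripper_width: 62.7
gripper_force: 20.0
```

Request:
apply_moves(
  deltas=[
    [-0.007,0.0,-0.001,0.0,-1],
    [-0.014,0.0,-0.001,0.0,-1],
  ],
)

```text
time_s: 21.5
ee_pos: [617.2, -151.9, 91.1]
ee_rot: [180.0, -0.1, 10.2]
force: [2.6, 0.2, -0.1]
gripper_width: 62.3
gripper_force: 20.0
```

Request:
apply_moves(
  deltas=[
    [-0.005,0.0,0.001,0.0,-1],
    [-0.01,0.0,0.002,0.0,-1],
    [-0.015,0.0,0.003,0.0,-1],
  ],
)

```text
time_s: 21.8
ee_pos: [602.3, -154.7, 87.5]
ee_rot: [180.0, -0.1, 10.2]
force: [1.1, 0.6, 1.9]
gripper_width: 62.3
gripper_force: 20.0
```

The forces match the first pour, so I carry on tipping.

Request:
apply_moves(
  deltas=[
    [-0.007,0.0,0.003,0.0,-1],
    [-0.013,0.0,0.006,0.0,-1],
  ],
)

```text
time_s: 22.0
ee_pos: [588.7, -157.1, 81.0]
ee_rot: [180.0, 0.0, 10.3]
force: [-0.1, 0.0, 2.5]
gripper_width: 62.3
gripper_force: 20.0
```

Request:
apply_moves(
  deltas=[
    [-0.006,0.0,0.005,0.0,-1],
    [-0.011,0.0,0.009,0.0,-1],
  ],
)

```text
time_s: 22.2
ee_pos: [577.4, -158.9, 71.4]
ee_rot: [-180.0, 0.1, 10.2]
force: [-0.4, -0.0, 3.7]
gripper_width: 62.5
gripper_force: 20.0
```

Request:
apply_moves(
  deltas=[
    [-0.004,0.0,0.006,0.0,-1],
    [-0.009,0.0,0.013,0.0,-1],
  ],
)

```text
time_s: 22.4
ee_pos: [568.3, -160.4, 58.4]
ee_rot: [-180.0, 0.1, 10.3]
force: [-1.9, -0.9, 3.6]
gripper_width: 62.6
gripper_force: 20.0
```

Request:
apply_moves(
  deltas=[
    [-0.002,0.0,0.005,0.0,-1],
    [-0.003,0.0,0.011,0.0,-1],
    [-0.005,0.0,0.016,0.0,-1],
    [-0.005,0.0,0.016,0.0,-1],
    [-0.005,0.0,0.016,0.0,-1],
  ],
)

```text
time_s: 22.9
ee_pos: [563.7, -160.9, 42.1]
ee_rot: [-179.9, 0.2, 10.2]
force: [-3.4, 0.4, -0.1]
gripper_width: 62.7
gripper_force: 20.0
```

Request:
apply_moves(
  deltas=[
    [0,0,0,0,-1],
    [0,0,0,0,-1],
    [0,0,0,0,-1],
    [-0.003,0,0,0,-1],
    [-0.006,0,0,0,-1],
  ],
  grip_force=60,
)

```text
time_s: 23.4
ee_pos: [560.3, -162.5, 43.2]
ee_rot: [179.9, -0.2, 10.2]
force: [0.7, -0.6, -0.6]
gripper_width: 61.2
gripper_force: 60.0
```

Request:
apply_moves(
  deltas=[
    [0,0,-0.015,0,-1],
    [0,0,-0.03,0,-1],
    [0,0,-0.05,0,-1],
    [0,0,-0.07,0,-1],
    [0,0,-0.08,0,-1],
  ],
)

```text
time_s: 23.9
ee_pos: [560.1, -162.6, 124.6]
ee_rot: [179.9, -0.2, 10.2]
force: [0.2, -1.0, -1.5]
gripper_width: 61.7
gripper_force: 60.0
```

Request:
apply_moves(
  deltas=[
    [0,0,0,0,-1],
    [0,0,0,0,-1],
  ],
)

```text
time_s: 24.1
ee_pos: [558.6, -162.1, 122.3]
ee_rot: [-180.0, 0.0, 10.2]
force: [-0.2, 0.1, -1.9]
gripper_width: 61.3
gripper_force: 60.0
```

Request:
apply_moves(
  deltas=[
    [0,0,0,0,-1],
  ],
)

```text
time_s: 24.2
ee_pos: [558.2, -162.0, 121.7]
ee_rot: [-179.9, 0.1, 10.2]
force: [-0.3, -0.1, -1.6]
gripper_width: 61.2
gripper_force: 60.0
```

Request:
apply_moves(
  deltas=[
    [0,0,0,0,-1],
    [0,0,0,0,-1],
  ],
  grip_force=10,
)

```text
time_s: 24.4
ee_pos: [558.8, -162.2, 122.3]
ee_rot: [-180.0, 0.0, 10.2]
force: [0.4, 0.2, -1.5]
gripper_width: 63.0
gripper_force: 10.0
```

Request:
apply_moves(
  deltas=[
    [0,0,0,0,-1],
    [0,0,0,0,-1],
  ],
  grip_force=6,
)

```text
time_s: 24.6
ee_pos: [558.8, -162.2, 122.7]
ee_rot: [-180.0, 0.0, 10.2]
force: [-0.5, 0.3, -0.8]
gripper_width: 63.3
gripper_force: 6.0
```

Run:
```python
from h import *
s=env.state(); print(s["time_s"],s["force"],s["ee_pos"],s["ee_rot"],s["gripper_width"])
plan([558.7,-162.8,122,10.1],[(560,-130,145,24,2,-1),(600,40,145,60,6,-1),(468,246,145,85,6,-1),(468,246,60,85,3,-1)])
```

```text
24.6 [-0.48632836  0.32641073 -0.82092765] [ 558.7608089  -162.217507    122.70285148] [-1.79991312e+02  3.07714887e-02  1.02434548e+01] 63.3399646985581
[[0.004, -0.016, -0.011, -0.12, -1], [0.007, -0.032, -0.023, -0.24, -1]]
[[0.018, -0.023, 0.0, -0.11, -1], [0.035, -0.046, 0.0, -0.21, -1], [0.053, -0.07, 0.0, -0.32, -1], [0.07, -0.093, 0.0, -0.42, -1], [0.088, -0.116, 0.0, -0.53, -1]]
[[0.027, -0.011, 0.0, -0.1, -1]]
[[0.019, -0.036, 0.0, -0.07, -1], [0.037, -0.073, 0.0, -0.15, -1], [0.056, -0.109, 0.0, -0.22, -1], [0.075, -0.145, 0.0, -0.29, -1], [0.093, -0.182, 0.0, -0.36, -1]]
[[0.03, -0.027, 0.0, -0.08, -1]]
[[0.0, 0.0, 0.028, 0.0, -1], [0.0, 0.0, 0.057, 0.0, -1], [0.0, 0.0, 0.085, 0.0, -1]]
cmd end [467.7 245.6  60.   85.2]
```

Request:
apply_moves(
  deltas=[
    [0.004,-0.016,-0.011,-0.12,-1],
    [0.007,-0.032,-0.023,-0.24,-1],
  ],
  grip_force=25,
)

```text
time_s: 24.8
ee_pos: [560.0, -129.4, 145.7]
ee_rot: [-180.0, 0.0, 24.2]
force: [0.6, -0.0, -1.7]
gripper_width: 62.2
gripper_force: 25.0
```

Request:
apply_moves(
  deltas=[
    [0.018,-0.023,0.0,-0.11,-1],
    [0.035,-0.046,0.0,-0.21,-1],
    [0.053,-0.07,0.0,-0.32,-1],
    [0.07,-0.093,0.0,-0.42,-1],
    [0.088,-0.116,0.0,-0.53,-1],
  ],
)

```text
time_s: 25.3
ee_pos: [593.5, 13.4, 146.0]
ee_rot: [180.0, -0.0, 54.6]
force: [-0.1, -0.3, -1.6]
gripper_width: 61.8
gripper_force: 25.0
```

Request:
apply_moves(
  deltas=[
    [0.027,-0.011,0.0,-0.1,-1],
  ],
)

```text
time_s: 25.4
ee_pos: [600.5, 41.8, 146.0]
ee_rot: [180.0, -0.0, 60.3]
force: [0.1, -0.1, -1.1]
gripper_width: 62.1
gripper_force: 25.0
```

Request:
apply_moves(
  deltas=[
    [0.019,-0.036,0.0,-0.07,-1],
    [0.037,-0.073,0.0,-0.15,-1],
    [0.056,-0.109,0.0,-0.22,-1],
    [0.075,-0.145,0.0,-0.29,-1],
    [0.093,-0.182,0.0,-0.36,-1],
  ],
)

```text
time_s: 25.9
ee_pos: [488.0, 213.3, 146.1]
ee_rot: [180.0, -0.0, 80.9]
force: [1.2, -1.0, -1.4]
gripper_width: 62.3
gripper_force: 25.0
```

Request:
apply_moves(
  deltas=[
    [0.03,-0.027,0.0,-0.08,-1],
    [0.03,-0.027,0.0,-0.08,-1],
    [0.03,-0.027,0.0,-0.08,-1],
  ],
)

```text
time_s: 26.2
ee_pos: [466.7, 246.5, 146.1]
ee_rot: [180.0, 0.0, 85.4]
force: [-0.4, 0.1, -1.4]
gripper_width: 62.4
gripper_force: 25.0
```

Request:
apply_moves(
  deltas=[
    [0,0,0.028,0,-1],
    [0,0,0.057,0,-1],
    [0,0,0.085,0,-1],
    [0,0,0.085,0,-1],
  ],
  grip_force=8,
)

```text
time_s: 26.6
ee_pos: [465.2, 243.5, 57.7]
ee_rot: [-179.6, 0.3, 85.2]
force: [-0.3, 0.0, -1.2]
gripper_width: 63.2
gripper_force: 8.0
```

Request:
apply_moves(
  deltas=[
    [0,0,0.006,0,-1],
    [0,0,0.012,0,-1],
    [0,0,0.016,0,-1],
    [0,0,0.016,0,-1],
  ],
)

```text
time_s: 27.0
ee_pos: [468.3, 246.2, 46.2]
ee_rot: [179.8, -0.1, 85.3]
force: [0.2, -0.7, 1.0]
gripper_width: 63.0
gripper_force: 8.0
```

Run:
```python
from h import *
s=env.state(); print(s["time_s"],s["force"],s["ee_pos"],s["gripper_width"])
f=cams.grab_frame("side"); cv2.imwrite("pics/t1s.png",f); g=cams.grab_frame("scene"); cv2.imwrite("pics/t1c.png",g)
c=lambda im,r: cv2.resize(im[r[0]:r[1],r[2]:r[3]],(400,300),interpolation=cv2.INTER_CUBIC)
o=np.vstack([np.hstack([c(f,(260,365,250,390)),c(g,(135,210,125,230))]),np.hstack([c(f,(130,265,150,330)),c(g,(160,295,170,350))])]); cv2.imwrite("pics/t1.png",o)
```

```text
27.0 [ 0.23956615 -0.74983534  0.95231125] [468.26596921 246.1751438   46.19029915] 63.01262540945565
```

View pics/t1.png

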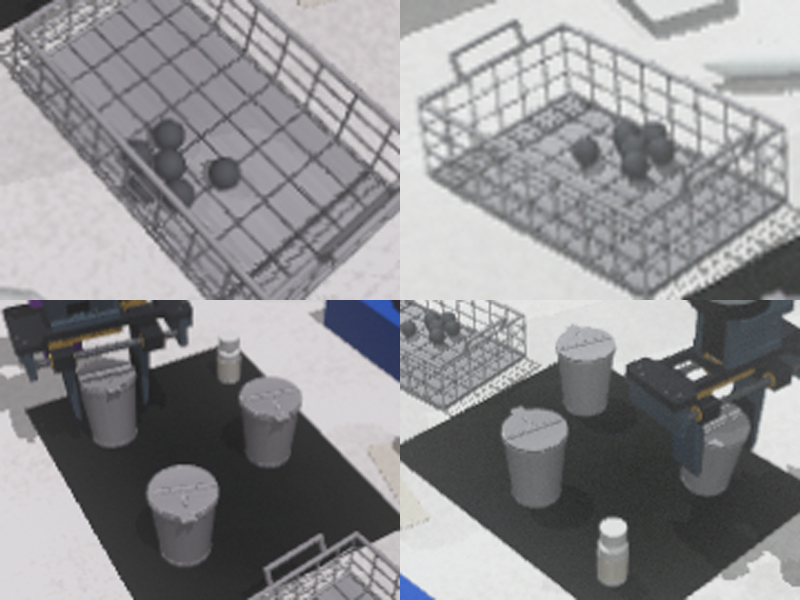

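The views show all six balls in the basket and cans a and b upright. Can c still leans a little in the grip, so I seat it lightly on the mat, release, rise clear and check.

Request:
apply_moves(
  deltas=[
    [0,0,0.002,0,-1],
    [0,0,0.003,0,-1],
    [0,0,0.003,0,-1],
  ],
  grip_force=3,
)

```text
time_s: 27.4
ee_pos: [467.0, 245.9, 42.1]
ee_rot: [180.0, 0.0, 85.3]
force: [0.0, -1.6, 4.1]
gripper_width: 63.8
gripper_force: 3.0
```

Request:
apply_moves(
  deltas=[
    [0,0,0,0,0.4],
    [0,0,0,0,0.7],
    [0,0,0,0,1],
    [0,0,0,0,1],
    [0,0,0,0,1],
  ],
)

```text
time_s: 27.9
ee_pos: [466.7, 245.9, 41.6]
ee_rot: [-180.0, 0.0, 85.3]
force: [-0.2, -0.1, 0.7]
gripper_width: 90.7
gripper_force: 0.0
```

Request:
apply_moves(
  deltas=[
    [0,0,-0.02,0,1],
    [0,0,-0.05,0,1],
    [0,0,-0.09,0,1],
    [0,0,-0.13,0,1],
    [0,0,-0.15,0,1],
  ],
)

```text
time_s: 28.4
ee_pos: [468.2, 246.6, 195.4]
ee_rot: [179.7, -0.2, 85.3]
force: [1.1, 0.1, -0.0]
gripper_width: 91.0
gripper_force: 0.0
```

Request:
apply_moves(
  deltas=[
    [-0.03,0.0,0,0,1],
    [-0.07,0.0,0,0,1],
    [-0.11,0.0,0,0,1],
    [-0.15,0.0,0,0,1],
    [-0.15,0.0,0,0,1],
  ],
)

```text
time_s: 28.9
ee_pos: [453.7, 92.9, 191.8]
ee_rot: [-180.0, 0.1, 85.0]
force: [0.5, 0.4, -0.5]
gripper_width: 91.2
gripper_force: 0.0
```

Run:
```python
from h import *
s=env.state(); print(s["time_s"],s["force"],s["ee_pos"],s["gripper_width"])
f=cams.grab_frame("scene"); cv2.imwrite("pics/u1.png",f); f0=cv2.imread("pics/scene0.png")
# diff against start in the can regions; outline compare
for nm,(x,y) in dict(a=(255,193),b=(231,230),c=(312,229)).items():
    sl=np.s_[y-28:y+30,x-22:x+24]
    d=cv2.absdiff(cv2.cvtColor(f,6)[sl],cv2.cvtColor(f0,6)[sl])
    r=[]
    for im in (f0,f):
        m=(cv2.cvtColor(im,6)[sl]>75).astype(np.uint8); n,l,st,c=cv2.connectedComponentsWithStats(m); k=l[28,22]; mm=l==k
        ys=[np.flatnonzero(mm[j]) for j in (20,28,36,44)]; r.append([(int(q[0]),int(q[-1])) if len(q) else None for q in ys])
    print(nm,(d>40).sum(),r)
```

```text
28.9 [ 0.51354527  0.41646729 -0.49242993] [453.67739205  92.92788941 191.83133021] 91.17483255757077
a 86 [[(0, 45), (10, 45), (11, 32), (13, 30)], [(0, 45), (9, 45), (10, 30), (12, 28)]]
b 6 [[(6, 35), (9, 33), (10, 32), (11, 32)], [(7, 35), (9, 34), (11, 33), (11, 32)]]
c 320 [[(9, 45), (9, 45), (10, 32), (10, 30)], [(6, 45), (6, 45), (6, 28), (9, 25)]]
```

Run:
```python
from workcell import env
print(env.job_done())
```

```text
the job is handed in; nothing more can be done
None
```

The job is handed in: cans a and c held the balls and all six were seen in the basket; can b was empty and left untipped; all three cans stand on the mat, with can c's final stance checked only by pixel outline.

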